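# Fit a quarter-turn pull to a window sash bar

## Task

Lift the white packer off the aluminium sash bar and set it down on the bench, clear of the bar. Then take the orange T-toggle pull from its stand, pass its foot down through the narrow slot in the bar's blue keeper strip, turn it a quarter turn so the foot lies crosswise under the strip, and tug it upward firmly to feel that it holds. Let go with the pull's flange resting flat on the strip and the foot still crosswise, and leave the tape roll, screwdriver and jar where they are.

Things in the scene. Friction and masses are not known exactly. Their poses are not given: they have to be found in the camera images.
- bar: Fixed hollow aluminium window sash bar lying on the bench, 360 long (its y axis) x 44 wide (x) x 45 high; origin at the centre of its underside. In the middle of its top sits a blue keeper strip, 130 x 38 x 5 thick, top face 45 above the bench, held stiff; beneath it is a cavity 36 deep and 38 wide.
- bar_mid (a point): Point on the bar's top face, 45 above the bench, mid length, on the centre line; axes as the bar. The strip has one through slot, 27 long (along y) x 9.5 wide, on the centre line (x = 0). Its centre lies anywhere from -16 to +16 along y from this point and is not measured: see it when the packer is off, or feel for it with the pull's foot.
- pull: Loose T-toggle pull, 60 g, 52 high; origin at the centre of its foot's underside, z up. Steel foot 24 long (x) x 7 wide (y) x 6 high, lowest 2 reduced to 21.5 x 5 as lead-in; neck diameter 6.8 from z 6 to 16; black flange diameter 34 from z 16 to 20. Starts upright in the stand, flange on its top. Fitted: flange on the strip, origin 29 above the bench, can lift 5 before the crosswise foot bears.
- wing (a point): Middle of the pull's orange wing grip (36 above the foot's underside). The wing runs from 20 to 52 above the foot's underside, 30 wide along the pull's x (in line with the foot) and 12 thick along its y: pinch it across the 12.
- stand: Fixed wooden block 56 (x) x 50 (y) x 22 high, origin at the centre of its underside, with an oblong pocket 28 x 11 x 19 deep, long way along its x, in the middle of the top. It may stand to the left or to the right.
- packer: Loose white timber packer 30 (x) x 90 (y) x 32 high (z), about 60 g, origin at the centre of its underside; starts lying on top of the bar (45 above the bench) over the slot, roughly along the bar.
- tape: Bystander: loose blue tape roll lying flat, diameter 96, 25 high, origin at the centre of its underside.
- screwdriver: Bystander: loose red-handled screwdriver, 160 long along its x axis, lying on the bench beyond the bar, roughly parallel to it, handle towards its -x end.
- jar: Bystander: loose amber jar with a dark lid, diameter 52, 58 high, origin at the centre of its underside, beyond the bar.
Not all that is in view belongs to the job. There is more than one size of the pull; the job needs the middle-sized.

How it is judged (in metres and radians):
On the way, in this order (a step that is already met when the one before it is completed fails the run):
1. the packer is off the bar, down on the bench (height (world z) of packer below 0.022 m and contact force between packer and bar below 0.05 N and linear speed of packer below 0.05 m/s), for 0.2 s.
2. the foot of the pull is down through the slot, in line with it (z of pull in the frame of bar between 0.02 and 0.0345 m and x of pull in the frame of bar between -0.006 and 0.006 m and y of pull in the frame of bar between -0.022 and 0.022 m and angle between the x axis of pull and the y axis of bar, either way round below 0.4 rad), for 0.05 s.
3. the pull, foot crosswise under the strip, is tugged up against it with more than 3 N (z of pull in the frame of bar between 0.0325 and 0.038 m and angle between the x axis of pull and the x axis of bar, either way round below 0.4 rad and contact force between pull and bar above 3 N), for 0.05 s.
At the end, for the whole second after the job is handed in: The pull's foot is through the slot and within 0.35 rad (20 degrees) of square across it, its flange flat on the keeper strip (origin 27 to 31 mm above the bench, tilt under 0.1 rad), at rest; the packer rests down on the bench (origin lower than 22 mm), not touching the bar (z of pull in the frame of bar between 0.027 and 0.031 m and x of pull in the frame of bar between -0.006 and 0.006 m and y of pull in the frame of bar between -0.03 and 0.03 m and angle between the x axis of pull and the x axis of bar, either way round below 0.35 rad and angle between pull's own z axis and vertical below 0.1 rad and linear speed of each of pull, packer below 0.02 m/s and angular speed of pull below 0.2 rad/s and height (world z) of packer below 0.022 m and contact force between packer and bar below 0.05 N).
It fails at once if the tape roll is shifted by more than 25 mm (distance of tape from where it was at the start of the episode above 0.025 m).
It fails at once if the screwdriver is shifted by more than 25 mm (distance of screwdriver from where it was at the start of the episode above 0.025 m).
It fails at once if the jar is shifted by more than 25 mm (distance of jar from where it was at the start of the episode above 0.025 m).
It also fails if it takes over 72 s, if anything falls off the work surface, if the arm or the gripper's body presses on something with over 40 N, if the wrist force passes 120 N, or if a joint passes its speed limit or range.

## Robot

A 6-joint arm with a two-finger parallel gripper is mounted at the origin on the work surface. World frame = base frame: x ahead of the robot, y to its left, z up, the work surface at z = 0. Lengths are in mm, angles in rad, forces in N, time in s.
With the tool pointing down it reaches from about 325 to 900 mm from the base axis. Payload 6.1 kg.
Tool frame: the origin (TCP) lies midway between the tips of the shut fingers; the grasp point (between the pads) lies 19 mm behind it; z points along the fingers, x is the direction in which the jaws open and shut, and the axes are right-handed (so a half turn about z gives the same grasp; the last joint's range is limited). The gripper opens to 87 mm and grips with 3 to 60 N. Pads are 19 mm wide; open, the fingers measure 117 mm over their backs; the gripper's body (75 mm by 190 mm) begins 51 mm behind the grasp point.
Start: joints at [-1.305, 0.22, 1.526, -0, 1.395, -0.126], TCP at [238.65, -577.635, 222.538] pointing down, gripper open.
Joint ranges: [-2.98, 2.98], [-0.91, 2.08], [0.09, 2.57], [-1.24, 4.39], [0.2, 2.65], [-2.68, 2.68]. Speed limits (rad/s): [2.57, 2.57, 3.01, 3.14, 3.14, 3.14].

## Interface

Orientations are given as a unit quaternion [x, y, z, w].
In Python, from station import monitor, read_camera, calibration, env gives the robot as it stands. The module is installed in compiled form; this text tells all that it offers.
- The arm moves only by the tool jog_arm, never from a script. Its argument "commands" is a list of rows, each a list of 2 entries, a list of its own where there are three numbers: the shift along the tool's x, y, z in cm, then the turn, a rotation vector about the tool's x, y, z in rad. A call has 1 to 8 rows; each row shifts and turns the pose as measured when the row begins, along the tool's axes as they then stand; what a row does not reach is not made up. A row lasts 1/12 s, in which the tool goes at most 41.7 mm and 7.16 degrees, less where a joint would pass 70% of its speed; a pose out of reach is approached as far as the arm can. A call is refused whole if a number of a shift passes 4.17 or a number of a turn 0.125, either way. A call with a gripper value outside its range is refused whole. "jaw" is the gripper command: -1 is shut, 1 is fully open, values between are in proportion, set as the call begins (left out, the last holds). The fingers move at their own pace and stop on an object; "force" is the grip in N (left out, the last holds). Time passes only in rows, so rows that do not move let the fingers close. It gives the time, the measured TCP pose, the force and the opening at its end, in the units of the state.
- monitor.get_obs(): the state, without advancing time (a new reading comes with each control period).
- read_camera(name): name is "scene" or "side" or "wrist"; returns the picture (420x560x3 uint8, blue, green, red); there is no depth.
- calibration(name): a dict with "camera_matrix" (3x3 intrinsics, pixels), "R" (3x3) and "t" (3): a world point X has camera coordinates R X + t. Camera axes: x right, y down, z forward; pixel columns grow to the right and rows downward; lengths in mm; the calibration is good to about 2 mm. A picture is of the moment at which its call begins: read the wrist's pose just before it. calibration takes no time and is no camera call; for the wrist camera it gives the pose at the moment of the call.
- env.finish_job(): hands the job in, once; it reports no verdict.
The state is a dict: "time": time; "q": joint angles; "joint_vel": joint speeds; "tau": joint torques, N m; "ee_pos": TCP position; "tcp_rot": TCP orientation; "contact_force": force on the tool from outside, world axes, zero at the start; "wrist_torque": the same for the moment, N m; "opening": finger opening in mm.
Only numpy, scipy, OpenCV 4.12 (cv2) and the standard library are available. Lean on these libraries where they do the work, as an engineer would, in place of code of your own. Each camera call takes 0.05 s, during which the arm holds its last target. There are 200 camera calls.

## Working session

There is one attempt and no reset: what is moved stays moved. The work goes in short steps, Python scripts to look and compute and a tool call to move; the robot and the scene stay as the last step left them, time stands still between calls to the robot, and variables do not carry over. Pictures are saved under pics/ and viewed, about 8 in all and at most 12, crops included, and the job is handed in when it is done.

Besides the shell and the picture viewer there is one more tool, called after "Call:" in YAML: its name, and indented under it one key for each argument. jog_arm: Moves the arm, as the interface text tells. Its arguments: {"type":"object","properties":{"commands":{"type":"array"},"jaw":{"type":"number"},"force":{"type":"number"}},"required":["commands"]}

```bash
mkdir -p pics; ls; python3 - <<'E'
from station import monitor, read_camera, calibration
import cv2, numpy as np
o=monitor.get_obs(); print({k:np.round(v,3).tolist() for k,v in o.items()})
for n in ("scene","side","wrist"):
    c=calibration(n); im=read_camera(n); cv2.imwrite(f"pics/{n}0.png",im)
    R=np.array(c["R"]);t=np.array(c["t"]);print(n,np.round(c["camera_matrix"],1).tolist(),np.round(-R.T@t,1),np.round(R[2],3))
a=cv2.imread("pics/scene0.png");b=cv2.imread("pics/side0.png")
E
```

```text
pics
{'time': 0.0, 'q': [-1.305, 0.221, 1.528, -0.0, 1.395, -0.126], 'joint_vel': [0.001, 0.001, 0.002, 0.0, -0.0, 0.002], 'tau': [0.001, -49.46, -38.738, 0.07, 0.057, -0.0], 'ee_pos': [238.49, -577.034, 221.421], 'tcp_rot': [0.831, -0.556, -0.001, -0.001], 'contact_force': [-0.587, 0.371, -0.269], 'wrist_torque': [-0.032, -0.013, -0.043], 'opening': 87.384}
scene [[528.2, 0.0, 281.3], [0.0, 528.2, 211.2], [0.0, 0.0, 1.0]] [1258.5  329.5  537.9] [-0.746 -0.418 -0.518]
side [[427.5, 0.0, 277.1], [0.0, 427.5, 206.7], [0.0, 0.0, 1.0]] [ 236.6 -519.8  535.4] [ 0.474  0.637 -0.608]
wrist [[349.3, 0.0, 279.9], [0.0, 349.3, 209.8], [0.0, 0.0, 1.0]] [ 313.9 -546.7  383.1] [-0.276 -0.112 -0.955]
```

View pics/scene0.png

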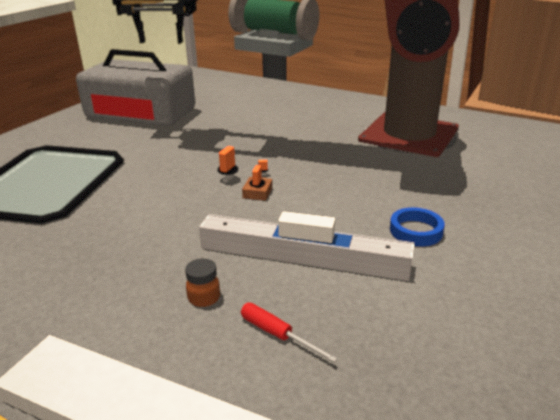

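View pics/side0.png

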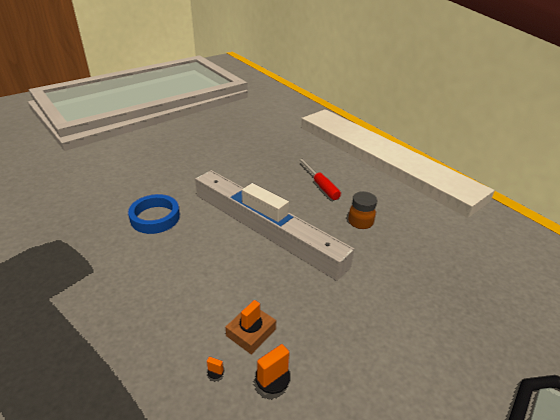

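Side view: the candidates are the orange pull in the stand at (251,318), a small loose one at (215,367) and a large loose one at (273,370). The description points to the one in the stand. The packer is at (265,202) on the bar, tape at (154,213), screwdriver at (322,183) and jar at (363,210).

```bash
cat > h.py <<'E'
from station import monitor, read_camera, calibration
import cv2, numpy as np
from scipy.spatial.transform import Rotation as Ro
def ray(c,px,z):
    K,R,t=(np.array(c[k],float) for k in("camera_matrix","R","t"))
    px=np.atleast_2d(px).astype(float)
    d=np.c_[(px-K[:2,2])/[K[0,0],K[1,1]],np.ones(len(px))]@R
    o=-R.T@t
    return o+d*((z-o[2])/d[:,2])[:,None]
def tri(c1,p1,c2,p2):
    P=[np.array(c["camera_matrix"])@np.c_[c["R"],c["t"]] for c in(c1,c2)]
    X=cv2.triangulatePoints(P[0],P[1],np.array(p1,float),np.array(p2,float))[:,0]; return X[:3]/X[3]
def proj(c,X):
    u=np.array(c["camera_matrix"])@(np.array(c["R"])@np.array(X,float)+np.array(c["t"]).ravel()); return u[:2]/u[2]
def blobs(im,lo,hi,amin=30):
    m=cv2.inRange(cv2.cvtColor(im,cv2.COLOR_BGR2HSV),lo,hi)
    n,_,s,ce=cv2.connectedComponentsWithStats(m)
    return m,[(int(s[i,4]),s[i,:4].tolist(),ce[i].round(1).tolist()) for i in range(1,n) if s[i,4]>=amin]
def togo(p,yaw):
    "shift (cm) and turn (rad about tool z) from the present pose to tool down at p, jaw axis at world yaw (mod pi)"
    o=monitor.get_obs(); r=Ro.from_quat(o["tcp_rot"]); M=r.as_matrix()
    a=np.arctan2(M[1,0],M[0,0]); d=(yaw-a+np.pi/2)%np.pi-np.pi/2
    tilt=M.T@np.cross(M[:,2],[0,0,-1])
    print("pos",o["ee_pos"].round(1) if hasattr(o["ee_pos"],"round") else o["ee_pos"],"jawyaw",round(a,3),"q6",round(o["q"][5],3),
      "shift cm",(M.T@(np.array(p)-o["ee_pos"])/10).round(2),"turn z",round(-d,3),"tilt fix",tilt.round(3),"F",np.round(o["contact_force"],1),"open",round(o["opening"],1),"t",round(o["time"],2))
E
python3 - <<'E'
from h import *
S=calibration("scene");D=calibration("side");a=cv2.imread("pics/scene0.png");b=cv2.imread("pics/side0.png")
for n,im,c in(("scene",a,S),("side",b,D)):
    m,B=blobs(im,(5,180,150),(18,255,255)); print(n,"orange",B,[ray(c,x[2],40)[0].round(0).tolist() for x in B])
    m,B=blobs(im,(100,120,60),(125,255,255)); print(n,"blue",B,[ray(c,x[2],25)[0].round(0).tolist() for x in B])
# bar: hand-read hole pixels/top corners
print("bar holes side",ray(D,[[215,181],[327,244]],45).round(0).tolist()," scene",ray(S,[[225,224],[388,247]],45).round(0).tolist())
print("packer top side",ray(D,[[266,196]],77).round(0).tolist(),"scene",ray(S,[[307,222]],77).round(0).tolist())
print("jar",ray(D,[[363,197]],58).round(0),"sd",ray(D,[[303,162],[335,194]],15).round(0))
x=np.hstack([cv2.resize(b[160:290,180:370],None,fx=2.5,fy=2.5,interpolation=2),cv2.resize(b[290:400,195:305],(325,325),interpolation=2)])
cv2.imwrite("pics/crop1.png",x);print(x.shape)
E
```

```text
scene orange [(151, [220, 148, 14, 23], [224.2, 157.6]), (146, [253, 161, 14, 23], [258.4, 170.4])] [[400.0, -293.0, 40.0], [419.0, -194.0, 40.0]]
scene blue [(1346, [391, 208, 53, 38], [417.1, 225.8]), (164, [333, 234, 18, 12], [341.6, 239.8])] [[450.0, 154.0, 25.0], [554.0, 53.0, 25.0]]
side orange [(197, [241, 300, 19, 29], [249.5, 311.0]), (377, [226, 311, 49, 34], [252.0, 328.4]), (774, [257, 344, 32, 43], [274.0, 363.6]), (183, [207, 357, 15, 17], [214.2, 364.7])] [[445.0, -180.0, 40.0], [432.0, -207.0, 40.0], [426.0, -269.0, 40.0], [362.0, -226.0, 40.0]]
side blue [(199, [231, 191, 62, 35], [260.9, 210.0]), (1282, [128, 194, 51, 40], [153.6, 213.5])] [[602.0, 24.0, 25.0], [427.0, 129.0, 25.0]]
bar holes side [[564.0, 134.0, 45.0], [629.0, -138.0, 45.0]]  scene [[631.0, -134.0, 45.0], [565.0, 138.0, 45.0]]
packer top side [[596.0, -2.0, 77.0]] scene [[604.0, 11.0, 77.0]]
jar [[763. -86.  58.]] sd [[792. 131.  15.]
 [768.  -7.  15.]]
(325, 800, 3)
```

View pics/crop1.png

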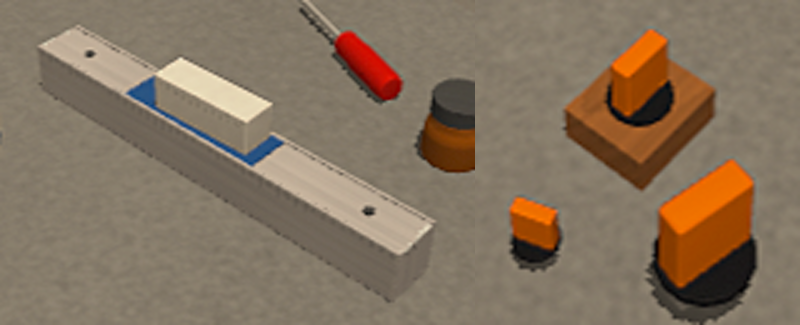

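The close crop confirms it: the pull seated in the wooden stand is the middle size, with the small one to its left and the big one to its right. The two bar hole pairs agree between views, which puts bar mid at about (597,0) and bar yaw at about 0.236.

```bash
cat >> h.py <<'E'
def plan(p,yaw,n=None,p0=None,a0=None):
    "rows (tool axes, cm; rotvec rad) from the present pose (or p0,a0) straight to p, jaw yaw (mod pi), tool down"
    o=monitor.get_obs(); M=Ro.from_quat(o["tcp_rot"]).as_matrix()
    p0=np.array(o["ee_pos"] if p0 is None else p0); a=np.arctan2(M[1,0],M[0,0]) if a0 is None else a0
    d=(yaw-a+np.pi/2)%np.pi-np.pi/2; dp=np.array(p)-p0
    n=n or int(np.ceil(max(np.abs(dp).max()/38,np.linalg.norm(dp)/40,abs(d)/.118)))
    rows=[]
    for k in range(n):
        ak=a+d*k/n; c,s=np.cos(ak),np.sin(ak); x=np.array([c,s,0]); y=np.array([s,-c,0])
        v=dp/n/10; rows.append([[round(float(v@x),2),round(float(v@y),2),round(float(-v[2]),2)],[0,0,round(-d/n,3)]])
    for i in range(0,n,8): print(rows[i:i+8])
E
python3 - <<'E'
from h import *
D=calibration("side")
P=ray(D,[[252,183.2],[242.8,190],[278.8,209.2],[288.4,201.2]],77); print(P.round(0).tolist(),P.mean(0).round(1))
d=(P[1]+P[0]-P[2]-P[3]);print("packer yaw",np.arctan2(-d[0],d[1]),np.linalg.norm(d)/2,np.linalg.norm(P[0]-P[1]))
T=np.array([[657,35],[715,95],[640,187],[567,110]])-[475,0]; T=ray(D,T*110/325+[195,290],22);print("stand top",T.round(0).tolist(),T.mean(0).round(1))
togo([597,0,200],.236)
plan([597,0,200],.236)
E
```

```text
[[597.0, 46.0, 77.0], [571.0, 37.0, 77.0], [592.0, -47.0, 77.0], [620.0, -38.0, 77.0]] [ 5.95e+02 -3.00e-01  7.70e+01]
packer yaw 0.2588751962583739 87.13471401684063 27.878592500687063
stand top [[471.0, -159.0, 22.0], [474.0, -207.0, 22.0], [416.0, -229.0, 22.0], [410.0, -173.0, 22.0]] [ 442.8 -191.8   22. ]
pos [ 238.5 -577.2  221.7] jawyaw -1.179 q6 -0.126 shift cm [-39.65 -55.17   2.24] turn z -1.415 tilt fix [-0.     0.001 -0.   ] F [-0.6  0.7 -0.1] open 87.1 t 0.15
[[[-2.33, -3.25, 0.13], [0, 0, np.float64(-0.083)]], [[-2.05, -3.43, 0.13], [0, 0, np.float64(-0.083)]], [[-1.76, -3.59, 0.13], [0, 0, np.float64(-0.083)]], [[-1.46, -3.72, 0.13], [0, 0, np.float64(-0.083)]], [[-1.14, -3.83, 0.13], [0, 0, np.float64(-0.083)]], [[-0.82, -3.91, 0.13], [0, 0, np.float64(-0.083)]], [[-0.49, -3.97, 0.13], [0, 0, np.float64(-0.083)]], [[-0.16, -3.99, 0.13], [0, 0, np.float64(-0.083)]]]
[[[0.17, -3.99, 0.13], [0, 0, np.float64(-0.083)]], [[0.5, -3.97, 0.13], [0, 0, np.float64(-0.083)]], [[0.83, -3.91, 0.13], [0, 0, np.float64(-0.083)]], [[1.15, -3.83, 0.13], [0, 0, np.float64(-0.083)]], [[1.47, -3.72, 0.13], [0, 0, np.float64(-0.083)]], [[1.77, -3.58, 0.13], [0, 0, np.float64(-0.083)]], [[2.06, -3.42, 0.13], [0, 0, np.float64(-0.083)]], [[2.34, -3.24, 0.13], [0, 0, np.float64(-0.083)]]]
[[[2.6, -3.03, 0.13], [0, 0, np.float64(-0.083)]]]
```

Call:
jog_arm:
  commands:
    - [[-2.33, -3.25, 0.13], [0, 0, -0.083]]
    - [[-2.05, -3.43, 0.13], [0, 0, -0.083]]
    - [[-1.76, -3.59, 0.13], [0, 0, -0.083]]
    - [[-1.46, -3.72, 0.13], [0, 0, -0.083]]
    - [[-1.14, -3.83, 0.13], [0, 0, -0.083]]
    - [[-0.82, -3.91, 0.13], [0, 0, -0.083]]
    - [[-0.49, -3.97, 0.13], [0, 0, -0.083]]
    - [[-0.16, -3.99, 0.13], [0, 0, -0.083]]
  jaw: 1

```text
time: 0.82
ee_pos: [405.2, -299.8, 206.9]
tcp_rot: [0.969, -0.247, -0.002, -0.001]
contact_force: [1.3, -1.6, -0.2]
opening: 87.3
```

Call:
jog_arm:
  commands:
    - [[0.17, -3.99, 0.13], [0, 0, -0.083]]
    - [[0.5, -3.97, 0.13], [0, 0, -0.083]]
    - [[0.83, -3.91, 0.13], [0, 0, -0.083]]
    - [[1.15, -3.83, 0.13], [0, 0, -0.083]]
    - [[1.47, -3.72, 0.13], [0, 0, -0.083]]
    - [[1.77, -3.58, 0.13], [0, 0, -0.083]]
    - [[2.06, -3.42, 0.13], [0, 0, -0.083]]
    - [[2.34, -3.24, 0.13], [0, 0, -0.083]]

```text
time: 1.48
ee_pos: [569.3, -9.7, 195.5]
tcp_rot: [0.995, 0.099, -0.002, -0.001]
contact_force: [0.0, 0.4, -0.5]
opening: 87.3
```

```bash
python3 - <<'E'
from h import *
togo([597,0,200],.236); plan([597,0,200],.236)
E
```

```text
pos [569.3  -9.7 195.5] jawyaw 0.198 q6 -0.355 shift cm [ 2.91 -0.4  -0.45] turn z -0.038 tilt fix [-0.003  0.003 -0.   ] F [ 0.   0.4 -0.5] open 87.3 t 1.48
[[[2.91, -0.4, -0.45], [0, 0, np.float64(-0.038)]]]
```

Call:
jog_arm:
  commands:
    - [[2.91, -0.4, -0.45], [-0.003, 0.003, -0.038]]
    - [[0, 0, 0], [0, 0, 0]]

```text
time: 1.65
ee_pos: [599.2, 8.3, 198.6]
tcp_rot: [0.992, 0.124, -0.0, -0.001]
contact_force: [-0.5, -0.2, 0.1]
opening: 87.2
```

```bash
python3 - <<'E'
from h import *
c=calibration("wrist"); togo([595,0,50],.25); im=read_camera("wrist"); cv2.imwrite("pics/w1.png",im)
for n,lo,hi in(("packer",(10,20,150),(35,110,255)),("blue",(100,120,60),(125,255,255))):
    m,B=blobs(im,lo,hi,200); print(n,B)
    cs,_=cv2.findContours(m,0,1); k=max(cs,key=cv2.contourArea); print(cv2.approxPolyDP(k,6,True)[:,0].tolist())
E
```

```text
pos [599.2   8.3 198.6] jawyaw 0.25 q6 -0.369 shift cm [-0.61  0.75 14.85] turn z -0.0 tilt fix [-0.003 -0.    -0.   ] F [-0.5 -0.2  0.1] open 87.2 t 1.65
packer [(105180, [0, 0, 560, 300], [273.5, 160.9]), (3669, [193, 0, 121, 95], [236.5, 32.8]), (1277, [259, 153, 36, 48], [276.4, 172.1]), (8838, [144, 331, 265, 50], [264.8, 353.2])]
[[0, 30], [0, 264], [106, 268], [112, 284], [136, 289], [182, 247], [195, 253], [192, 298], [254, 299], [367, 298], [364, 256], [378, 247], [400, 268], [416, 271], [435, 298], [447, 297], [453, 268], [559, 264], [559, 64], [552, 60], [559, 34], [550, 49], [538, 22], [527, 28], [538, 7], [531, 0], [527, 12], [523, 0], [507, 4], [521, 20], [517, 28], [508, 20], [503, 26], [499, 3], [507, 0], [382, 0], [413, 29], [383, 84], [412, 86], [406, 152], [387, 168], [300, 165], [291, 298], [254, 296], [254, 168], [220, 161], [214, 95], [143, 64], [87, 23], [26, 0], [11, 7]]
blue [(2472, [79, 0, 114, 50], [140.4, 25.2]), (1325, [258, 116, 41, 56], [278.0, 132.2])]
[[79, 0], [102, 33], [138, 49], [176, 38], [192, 4], [173, 0], [158, 26], [135, 34], [117, 27], [101, 0]]
```

View pics/w1.png

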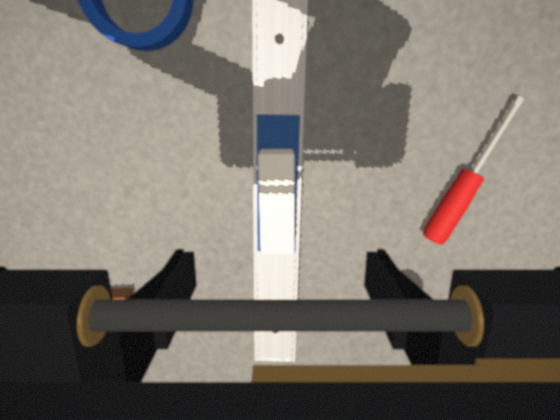

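Wrist view: the packer top face spans about columns 259–296 and rows 150–252. The bar runs vertically along the image (left edge at column 254, right at about 304), and the blue strip's far end is at row 116.

```bash
python3 - <<'E'
from h import *
c=calibration("wrist"); im=cv2.imread("pics/w1.png"); g=cv2.cvtColor(im,6).astype(int)
for r in (125,140,160,200,240): print(r,g[r,248:312:2].tolist())
P=ray(c,[[260,151],[295,151],[295,252],[261,252]],77); print(P.round(1).tolist(),P.mean(0).round(1), "yaw",[np.arctan2(-(q-s)[0],(q-s)[1]) for q,s in((P[0],P[3]),(P[1],P[2]))])
print("strip end",ray(c,[[257,116],[299,116]],45).round(1).tolist(),"hole",ray(c,[[279,38]],45).round(1))
# expected
for X in ([597,0,45],[562,136,45],[630,-136,45]): print(proj(c,X).round(0))
E
```

```text
125 [99, 98, 107, 132, 110, 69, 66, 60, 64, 65, 65, 65, 63, 62, 64, 64, 62, 62, 62, 64, 67, 64, 63, 64, 67, 75, 118, 130, 100, 93, 92, 93]
140 [97, 94, 103, 134, 109, 68, 63, 63, 64, 65, 64, 66, 66, 60, 63, 63, 63, 61, 64, 65, 60, 65, 64, 63, 64, 84, 132, 120, 96, 94, 97, 98]
160 [99, 90, 101, 134, 119, 135, 161, 167, 166, 167, 166, 167, 168, 166, 168, 169, 167, 169, 168, 170, 169, 170, 163, 121, 71, 103, 133, 114, 122, 120, 117, 131]
200 [170, 169, 190, 240, 227, 175, 248, 254, 254, 254, 254, 254, 254, 254, 254, 254, 254, 254, 254, 254, 253, 253, 250, 184, 160, 241, 212, 156, 174, 170, 170, 170]
240 [172, 172, 182, 233, 230, 149, 217, 252, 254, 254, 253, 254, 253, 253, 253, 253, 253, 253, 253, 253, 253, 253, 249, 200, 219, 227, 171, 170, 171, 169, 177, 175]
[[569.4, 46.2, 77.0], [596.6, 53.1, 77.0], [619.4, -32.1, 77.0], [590.4, -39.5, 77.0]] [594.    6.9  77. ] yaw [np.float64(0.24136487482224894), np.float64(0.26071448114373647)]
strip end [[559.0, 70.5, 45.0], [594.4, 79.4, 45.0]] hole [[562.5 135.   45. ]]
[279. 202.]
[279.  37.]
[278. 330.]
```

```bash
python3 - <<'E'
from h import *
D=calibration("side");c=calibration("wrist")
u=np.array([-.234,.972,0])
def show(n,P): print(n,P.round(1).tolist(),"along",((P-[597,0,0])@u).round(1))
show("strip side",ray(D,np.array([[128,92],[155,77],[250,163],[283,142]])/2.5+[180,160],45))
show("bar ends side",ray(D,np.array([[40,45],[78,26],[397,253],[434,222]])/2.5+[180,160],45))
show("strip wrist",ray(c,[[257,116],[299,116],[259,250]],45))
show("bar end wrist",ray(c,[[254,360],[296,360]],45))
S=calibration("scene");show("bar scene ends",ray(S,[[202,231],[207,218],[411,261],[412,243]],45))
show("strip scene",ray(S,[[274,237],[349,245],[352,235]],45))
E
```

```text
strip side [[563.3, 69.2, 45.0], [591.3, 74.6, 45.0], [591.5, -53.1, 45.0], [625.6, -47.3, 45.0]] along [ 75.1  73.9 -50.3 -52.6]
bar ends side [[537.0, 165.4, 45.0], [576.7, 173.7, 45.0], [617.3, -180.4, 45.0], [657.9, -172.5, 45.0]] along [ 174.8  173.5 -180.1 -181.9]
strip wrist [[559.0, 70.5, 45.0], [594.4, 79.4, 45.0], [589.6, -52.2, 45.0]] along [ 77.4  77.8 -49. ]
bar end wrist [[613.9, -179.4, 45.0], [658.0, -168.0, 45.0]] along [-178.3 -177.6]
bar scene ends [[667.9, -156.7, 45.0], [629.6, -173.8, 45.0], [584.9, 181.6, 45.0], [536.3, 168.4, 45.0]] along [-168.9 -176.6  179.4  177.9]
strip scene [[626.4, -39.3, 45.0], [589.6, 80.0, 45.0], [560.2, 73.2, 45.0]] along [-45.1  79.5  79.7]
```

The strip centre sits about +12 to +14 mm along the bar from mid, and all three views agree on that. The packer is near (595,3) at yaw 0.25. Descending to grip it.

Call:
jog_arm:
  commands:
    - [[-0.53, 0.42, 3.5], [-0.003, 0, 0]]
    - [[0, 0, 3.5], [0, 0, 0]]
    - [[0, 0, 3.5], [0, 0, 0]]
    - [[0, 0, 3.0], [0, 0, 0]]
    - [[0, 0, 1.0], [0, 0, 0]]
    - [[0, 0, 0], [0, 0, 0]]

```text
time: 2.2
ee_pos: [590.1, -1.4, 49.7]
tcp_rot: [0.993, 0.121, -0.001, 0.001]
contact_force: [-0.3, -1.0, -0.2]
opening: 86.7
```

```bash
python3 - <<'E'
from h import *
togo([595,3,54],.25)
E
```

```text
pos [590.1  -1.4  49.7] jawyaw 0.242 q6 -0.375 shift cm [ 0.58 -0.31 -0.43] turn z -0.008 tilt fix [0.002 0.002 0.   ] F [-0.3 -1.  -0.2] open 86.7 t 2.2
```

Call:
jog_arm:
  commands:
    - [[0.58, -0.31, -0.43], [0.002, 0.002, -0.008]]
    - [[0, 0, 0], [0, 0, 0]]

```text
time: 2.37
ee_pos: [594.4, 2.0, 55.2]
tcp_rot: [0.992, 0.124, -0.001, -0.0]
contact_force: [1.2, 0.6, 1.4]
opening: 86.8
```

Call:
jog_arm:
  commands:
    - [[0, 0, 0], [0, 0, 0]]
    - [[0, 0, 0], [0, 0, 0]]
    - [[0, 0, 0], [0, 0, 0]]
    - [[0, 0, 0], [0, 0, 0]]
    - [[0, 0, 0], [0, 0, 0]]
    - [[0, 0, 0], [0, 0, 0]]
    - [[0, 0, 0], [0, 0, 0]]
  jaw: -1
  force: 15

```text
time: 2.95
ee_pos: [601.2, 1.2, 65.2]
tcp_rot: [0.992, 0.124, 0.007, 0.002]
contact_force: [-0.7, -0.9, 0.6]
opening: 48.4
```

```bash
python3 - <<'E'
from h import *
togo([595,3,54],.25)
E
```

```text
pos [601.2   1.2  65.2] jawyaw 0.248 q6 -0.378 shift cm [-0.57 -0.33  1.11] turn z -0.002 tilt fix [ 0.005 -0.013  0.   ] F [-0.7 -0.9  0.6] open 48.4 t 2.95
```

Call:
jog_arm:
  commands:
    - [[-0.57, -0.33, 1.11], [0.005, -0.013, 0]]
    - [[0, 0, 0.1], [0, 0, 0]]
    - [[0, 0, 0.1], [0, 0, 0]]
    - [[0, 0, 0.1], [0, 0, 0]]
    - [[0, 0, 0.1], [0, 0, 0]]

```text
time: 3.37
ee_pos: [595.2, 3.1, 51.6]
tcp_rot: [0.992, 0.124, -0.0, 0.0]
contact_force: [-5.4, 1.0, 10.9]
opening: 29.9
```

```bash
python3 - <<'E'
from h import *
togo([595,3,54],.25)
E
```

```text
pos [595.2   3.1  51.6] jawyaw 0.249 q6 -0.376 shift cm [-0.03  0.01 -0.24] turn z -0.001 tilt fix [ 0.  0. -0.] F [-5.4  1.  10.9] open 29.9 t 3.37
```

Call:
jog_arm:
  commands:
    - [[0, 0, -2], [0, 0, 0]]
    - [[0, 0, -3], [0, 0, 0]]
    - [[-2, 0, -1], [0, 0, 0]]
    - [[-3, 0, 0], [0, 0, 0]]
    - [[-3, 0.2, 0], [0, 0, 0]]
    - [[0, 0, 0], [0, 0, 0]]

```text
time: 3.87
ee_pos: [513.5, -18.2, 110.6]
tcp_rot: [0.992, 0.125, -0.004, -0.001]
contact_force: [0.1, 0.8, -2.1]
opening: 29.9
```

```bash
python3 - <<'E'
from h import *
togo([510,-22,8],.25)
E
```

```text
pos [513.5 -18.2 110.6] jawyaw 0.251 q6 -0.439 shift cm [-0.36  0.31 10.26] turn z 0.001 tilt fix [-0.003  0.008 -0.   ] F [ 0.1  0.8 -2.1] open 29.9 t 3.87
```

Call:
jog_arm:
  commands:
    - [[-0.36, 0.31, 3], [-0.003, 0.008, 0]]
    - [[0, 0, 3], [0, 0, 0]]
    - [[0, 0, 2.5], [0, 0, 0]]
    - [[0, 0, 1], [0, 0, 0]]
    - [[0, 0, 0.1], [0, 0, 0]]

```text
time: 4.28
ee_pos: [512.0, -22.9, 13.3]
tcp_rot: [0.992, 0.124, 0.003, 0.001]
contact_force: [-0.2, 0.2, -0.0]
opening: 29.7
```

```bash
python3 - <<'E'
from h import *
togo([510,-22,8],.25)
E
```

```text
pos [512.  -22.9  13.3] jawyaw 0.249 q6 -0.448 shift cm [-0.18 -0.14  0.53] turn z -0.001 tilt fix [ 0.003 -0.006  0.   ] F [-0.2  0.2 -0. ] open 29.7 t 4.28
```

Call:
jog_arm:
  commands:
    - [[0, 0, 0.4], [0.003, -0.006, 0]]
    - [[0, 0, 0.3], [0, 0, 0]]
    - [[0, 0, 0.2], [0, 0, 0]]

```text
time: 4.53
ee_pos: [512.6, -22.8, 6.0]
tcp_rot: [0.992, 0.124, -0.001, -0.0]
contact_force: [-9.9, 1.7, 19.5]
opening: 29.9
```

Call:
jog_arm:
  commands:
    - [[0, 0, 0], [0, 0, 0]]
    - [[0, 0, 0], [0, 0, 0]]
    - [[0, 0, 0], [0, 0, 0]]
    - [[0, 0, 0], [0, 0, 0]]
    - [[0, 0, -1], [0, 0, 0]]
    - [[0, 0, -3], [0, 0, 0]]
    - [[0, 0, -3], [0, 0, 0]]
    - [[0, 0, -3], [0, 0, 0]]
  jaw: 0.4

```text
time: 5.2
ee_pos: [511.3, -22.1, 108.6]
tcp_rot: [0.992, 0.125, -0.004, -0.001]
contact_force: [0.1, -0.2, 0.2]
opening: 60.2
```

```bash
python3 - <<'E'
from h import *
togo([592,12,215],.236); plan([592,12,215],.236)
E
```

```text
pos [511.3 -22.1 108.6] jawyaw 0.25 q6 -0.447 shift cm [  8.57  -1.35 -10.71] turn z 0.014 tilt fix [-0.004  0.008  0.   ] F [ 0.1 -0.2  0.2] open 60.2 t 5.2
[[[2.17, -0.33, -2.66], [0, 0, np.float64(0.003)]], [[2.16, -0.33, -2.66], [0, 0, np.float64(0.003)]], [[2.16, -0.34, -2.66], [0, 0, np.float64(0.003)]], [[2.16, -0.35, -2.66], [0, 0, np.float64(0.003)]]]
```

Call:
jog_arm:
  commands:
    - [[2.17, -0.33, -1], [-0.004, 0.008, 0.003]]
    - [[2.16, -0.33, -1], [0, 0, 0.003]]
    - [[2.16, -0.34, -1], [0, 0, 0.003]]
    - [[2.0, -0.35, -1], [0, 0, 0.003]]
    - [[0, 0, 0.1], [0, 0, 0]]
    - [[0, 0, 0.1], [0, 0, 0]]

```text
time: 5.7
ee_pos: [599.1, 12.1, 165.1]
tcp_rot: [0.993, 0.118, 0.01, 0.003]
contact_force: [-0.7, 0.4, -0.4]
opening: 60.9
```

```bash
python3 - <<'E'
from h import *
togo([592,12,150],.236)
c=calibration("wrist"); im=read_camera("wrist"); cv2.imwrite("pics/w2.png",im)
S=calibration("side");s=read_camera("side");cv2.imwrite("pics/s2.png",s)
np.savez("pics/w2",**{k:np.array(c[k]) for k in c})
u=np.array([-.234,.972,0])
hsv=cv2.cvtColor(im,40)
m,B=blobs(im,(95,80,30),(130,255,255),200);print(B)
q=proj(c,[594,13,45]);print("pred",q)
x=int(q[0]);y=int(q[1])
cr=cv2.resize(im[y-75:y+75,x-65:x+65],None,fx=4,fy=4,interpolation=0)
p=proj(S,[594,13,45]);print(p);a,b=int(p[0]),int(p[1])
cs=cv2.resize(s[b-60:b+60,a-28:a+27],(275,600),interpolation=0)
cv2.imwrite("pics/crop2.png",np.hstack([cr,cs]));print(x-65,y-75)
E
```

```text
pos [599.1  12.1 165.1] jawyaw 0.237 q6 -0.347 shift cm [-0.72 -0.16  1.49] turn z 0.001 tilt fix [ 0.008 -0.019  0.   ] F [-0.7  0.4 -0.4] open 60.9 t 5.7
[(3003, [47, 0, 128, 49], [116.3, 24.0]), (6103, [249, 120, 47, 148], [272.6, 191.4])]
pred [272.45475058 199.66783656]
[260.53254431 206.0533724 ]
207 124
```

View pics/crop2.png

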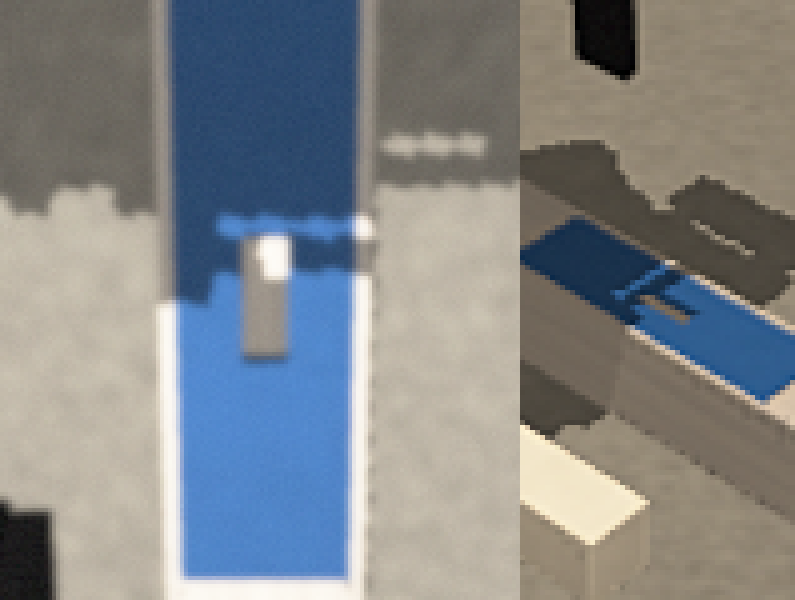

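The slot is clear. In the wrist picture it spans about columns 268–279.5 and rows 183–213, and its lower part is also seen in the side view. The packer lies on the bench beside the bar.

```bash
python3 - <<'E'
from h import *
c=dict(np.load("pics/w2.npz")); S=calibration("side")
u=np.array([-.2336,.9723,0]);v=np.array([.9723,.2336,0])
def show(n,P): print(n,P.round(1).tolist(),"along",((P-[597,0,0])@u).round(1),"across",((P-[597,0,0])@v).round(1))
P=ray(c,[[267.8,183],[279.5,183],[279.3,213],[267.8,213]],45);show("slot w",P);print(P.mean(0))
show("strip",ray(c,np.array([[181,577],[348,577],[172,150],[360,150],[176,300],[357,300]])/4+[207,124],45))
im=cv2.imread("pics/w2.png")
m,B=blobs(im,(95,80,30),(130,255,255),2000)
mm=(m[120:268]>0); 
for r in (160,200,230,260):
    k=np.where(m[r,240:305]>0)[0]+240; print(r,k.min(),k.max()+1)
show("edge ctr",ray(c,[[(np.where(m[r,240:305]>0)[0].min()+np.where(m[r,240:305]>0)[0].max()+1)/2+240,r+.5] for r in (135,160,200,230,260)],45))
s=cv2.imread("pics/s2.png")
# slot in side crop: scale 5, origin (260-28,206-60)
show("slot side",ray(S,np.array([[636,298],[664,288],[697,312],[668,327]])/5-[104,0]+[232,146],45))
E
```

```text
slot w [[587.0, 26.0, 45.0], [596.4, 28.2, 45.0], [602.3, 2.9, 45.0], [592.8, 0.7, 45.0]] along [27.6 27.6  1.6  1.6] across [-3.6  6.   5.9 -3.9]
[594.64092866  14.45814537  45.        ]
strip [[591.0, -53.0, 45.0], [627.2, -44.6, 45.0], [569.0, 40.0, 45.0], [606.0, 48.8, 45.0], [576.4, 9.5, 45.0], [613.2, 18.1, 45.0]] along [-50.1 -50.4  45.5  45.4  14.   13.8] across [-18.2  19.  -17.8  20.1 -17.8  20. ]
160 250 296
200 252 295
230 252 294
260 253 294
edge ctr [[582.4, 64.4, 45.0], [586.9, 45.1, 45.0], [595.0, 12.5, 45.0], [600.8, -13.7, 45.0], [607.7, -41.3, 45.0]] along [ 66.1  46.2  12.6 -14.2 -42.6] across [0.8 0.7 1.  0.4 0.7]
slot side [[586.4, 19.8, 45.0], [598.7, 19.1, 45.0], [600.6, -0.2, 45.0], [586.5, -1.7, 45.0]] along [21.7 18.2 -1.   0.8] across [ -5.7   6.1   3.5 -10.6]
```

```bash
python3 - <<'E'
from h import *
D=calibration("side")
W=ray(D,np.array([[612-475,68],[652-475,31],[666-475,40],[627-475,76]])*110/325+[195,290],58);print(W.round(1).tolist(),W.mean(0).round(1))
d=W[1]-W[0]+W[2]-W[3];print("wing yaw",np.arctan2(d[1],d[0]),np.linalg.norm(d)/2)
plan([445,-190,190],-1.28)
E
```

```text
[[426.8, -188.6, 58.0], [454.3, -180.7, 58.0], [456.8, -189.1, 58.0], [430.1, -196.5, 58.0]] [ 442.  -188.8   58. ]
wing yaw 0.27474209157284846 28.220543132302875
[[[-1.51, 1.23, -0.2], [0, 0, np.float64(0.117)]], [[-1.36, 1.4, -0.2], [0, 0, np.float64(0.117)]], [[-1.18, 1.55, -0.2], [0, 0, np.float64(0.117)]], [[-1.0, 1.68, -0.2], [0, 0, np.float64(0.117)]], [[-0.79, 1.78, -0.2], [0, 0, np.float64(0.117)]], [[-0.58, 1.86, -0.2], [0, 0, np.float64(0.117)]], [[-0.36, 1.92, -0.2], [0, 0, np.float64(0.117)]], [[-0.14, 1.95, -0.2], [0, 0, np.float64(0.117)]]]
[[[0.09, 1.95, -0.2], [0, 0, np.float64(0.117)]], [[0.32, 1.92, -0.2], [0, 0, np.float64(0.117)]], [[0.54, 1.87, -0.2], [0, 0, np.float64(0.117)]], [[0.75, 1.8, -0.2], [0, 0, np.float64(0.117)]], [[0.96, 1.7, -0.2], [0, 0, np.float64(0.117)]]]
```

Pull at about (442,-189), wing yaw about 0.275 (jaw yaw -1.30). Moving over it.

Call:
jog_arm:
  commands:
    - [[-1.51, 1.23, -0.2], [0.008, -0.019, 0.117]]
    - [[-1.36, 1.4, -0.2], [0, 0, 0.117]]
    - [[-1.18, 1.55, -0.2], [0, 0, 0.117]]
    - [[-1.0, 1.68, -0.2], [0, 0, 0.117]]
    - [[-0.79, 1.78, -0.2], [0, 0, 0.117]]
    - [[-0.58, 1.86, -0.2], [0, 0, 0.117]]
    - [[-0.36, 1.92, -0.2], [0, 0, 0.117]]
    - [[-0.14, 1.95, -0.2], [0, 0, 0.117]]

```text
time: 6.47
ee_pos: [487.3, -113.0, 172.8]
tcp_rot: [0.933, -0.361, -0.009, 0.0]
contact_force: [0.3, -0.2, -0.3]
opening: 60.9
```

Call:
jog_arm:
  commands:
    - [[0.09, 1.95, -0.2], [0, 0, 0.117]]
    - [[0.32, 1.92, -0.2], [0, 0, 0.117]]
    - [[0.54, 1.87, -0.2], [0, 0, 0.117]]
    - [[0.75, 1.8, -0.2], [0, 0, 0.117]]
    - [[0.96, 1.7, -0.2], [0, 0, 0.117]]
    - [[0, 0, 0.1], [0, 0, 0]]
    - [[0, 0, 0.1], [0, 0, 0]]

```text
time: 7.05
ee_pos: [408.8, -190.9, 175.9]
tcp_rot: [0.776, -0.631, -0.015, 0.005]
contact_force: [-0.4, -0.4, 0.4]
opening: 61.2
```

```bash
python3 - <<'E'
from h import *
togo([442,-189,165],-1.296)
E
```

```text
pos [ 408.8 -190.9  175.9] jawyaw -1.366 q6 0.762 shift cm [ 0.51 -3.32  0.99] turn z -0.07 tilt fix [0.027 0.017 0.   ] F [-0.4 -0.4  0.4] open 61.2 t 7.05
```

Call:
jog_arm:
  commands:
    - [[0.51, -3.32, 0.99], [0.027, 0.017, -0.07]]
    - [[0, 0, 0.1], [0, 0, 0]]
    - [[0, 0, 0], [0, 0, 0]]

```text
time: 7.3
ee_pos: [441.1, -187.6, 161.6]
tcp_rot: [0.8, -0.6, -0.001, -0.001]
contact_force: [0.2, 0.4, -0.2]
opening: 61.0
```

```bash
python3 - <<'E'
from h import *
togo([442,-189,165],-1.296)
c=calibration("wrist"); im=read_camera("wrist"); cv2.imwrite("pics/w3.png",im)
np.savez("pics/w3",**{k:np.array(c[k]) for k in c})
m,B=blobs(im,(3,150,60),(20,255,255),100);print(B)
q=proj(c,[442,-189,58]);print("pred",q);x,y=q.astype(int)
cr=cv2.resize(im[max(0,y-75):y+75,x-100:x+100],None,fx=4,fy=4,interpolation=0)
cv2.imwrite("pics/crop3.png",cr);print(x-100,max(0,y-75))
E
```

```text
pos [ 441.1 -187.6  161.6] jawyaw -1.288 q6 0.72 shift cm [ 0.16 -0.04 -0.34] turn z 0.008 tilt fix [0.    0.003 0.   ] F [ 0.2  0.4 -0.2] open 61.0 t 7.3
[(761, [269, 178, 20, 45], [278.6, 200.6]), (1286, [355, 223, 37, 58], [373.2, 248.8]), (339, [279, 268, 20, 21], [288.3, 277.5])]
pred [281.89878165 207.54175755]
181 132
```

View pics/crop3.png

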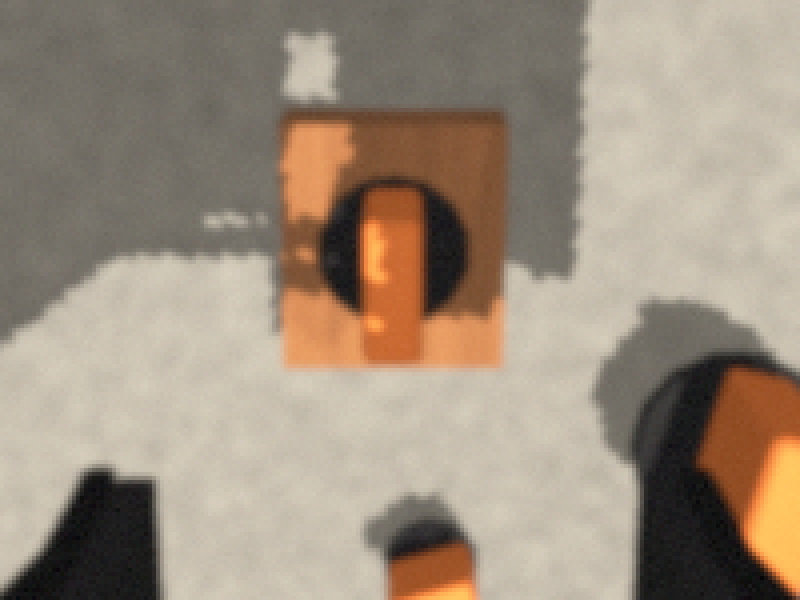

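The crop shows the middle pull in its stand: flange centre at crop about (394,250), wing top face at crop columns 362–424 and rows 222–362. The big pull is at right (740,450) and the small one is below.

```bash
python3 - <<'E'
from h import *
c=dict(np.load("pics/w3.npz"))
f=lambda L:np.array(L)/4+[181,132]
P=ray(c,f([[362,221],[424,221],[422,363],[364,363]]),58);print(P.round(1).tolist(),P.mean(0).round(1))
d=P[1]+P[2]-P[0]-P[3];print(np.arctan2(d[1],d[0]), np.linalg.norm(d)/2,np.linalg.norm(P[0]-P[3]),(lambda e:np.arctan2(e[1],e[0])+np.pi/2)((P[0]+P[1]-P[2]-P[3])))
F=ray(c,f([[321,250],[467,250],[394,180],[394,250]]),26);print("flange",F.round(1).tolist(),"ctr",(F[:2].mean(0)).round(1),"top->ctr",F[2].round(1))
Q=ray(c,f([[282,124],[506,122],[503,367],[283,367]]),22);print("stand",Q.round(1).tolist(),Q.mean(0).round(1))
for a,b in((0,3),(1,2)): e=Q[a]-Q[b];print(np.arctan2(e[1],e[0]))
for a,b in((1,0),(2,3)): e=Q[a]-Q[b];print(np.arctan2(e[1],e[0]))
togo([442,-189,30],-1.296)
E
```

```text
[[455.6, -176.6, 58.0], [459.0, -188.2, 58.0], [430.8, -196.1, 58.0], [427.5, -184.9, 58.0]] [ 443.2 -186.5   58. ]
-1.2868527725414187 11.870371120929905 29.327184751804428 1.8531435057726695
flange [[439.0, -171.0, 26.0], [448.0, -201.8, 26.0], [458.6, -182.1, 26.0], [443.5, -186.4, 26.0]] ctr [ 443.5 -186.4   26. ] top->ctr [ 458.6 -182.1   26. ]
stand [[462.8, -155.5, 22.0], [476.8, -202.0, 22.0], [423.0, -218.3, 22.0], [408.9, -170.0, 22.0]] [ 442.9 -186.5   22. ]
0.26272077195356647
0.29430284677711466
-1.2783209759563678
-1.2866440070932028
pos [ 441.1 -187.4  161.5] jawyaw -1.288 q6 0.72 shift cm [ 0.22 -0.05 13.15] turn z 0.008 tilt fix [0.    0.003 0.   ] F [-0.4  0.6  0.3] open 61.0 t 7.35
```

Call:
jog_arm:
  commands:
    - [[-0.03, -0.23, 3.0], [0, 0.003, 0]]
    - [[0, 0, 3.0], [0, 0, 0]]
    - [[0, 0, 3.0], [0, 0, 0]]
    - [[0, 0, 1.5], [0, 0, 0]]
    - [[0, 0, 0], [0, 0, 0]]
  jaw: -0.1

```text
time: 7.77
ee_pos: [444.4, -185.1, 55.6]
tcp_rot: [0.801, -0.598, 0.002, -0.0]
contact_force: [-1.0, 1.1, 0.0]
opening: 40.9
```

```bash
python3 - <<'E'
from h import *
togo([443.2,-186.5,31],-1.288)
E
```

```text
pos [ 444.4 -185.1   55.6] jawyaw -1.282 q6 0.724 shift cm [0.09 0.16 2.46] turn z 0.006 tilt fix [-0.002 -0.003 -0.   ] F [-1.   1.1  0. ] open 40.9 t 7.77
```

Call:
jog_arm:
  commands:
    - [[0.09, 0.16, 1.2], [-0.002, -0.003, 0.006]]
    - [[0, 0, 1.0], [0, 0, 0]]
    - [[0, 0, 0.1], [0, 0, 0]]

```text
time: 8.02
ee_pos: [442.8, -185.5, 32.9]
tcp_rot: [0.8, -0.599, -0.0, -0.0]
contact_force: [-0.2, -0.2, 0.3]
opening: 39.2
```

```bash
python3 - <<'E'
from h import *
togo([443.2,-186.5,31],-1.288)
E
```

```text
pos [ 442.8 -185.5   32.9] jawyaw -1.286 q6 0.724 shift cm [ 0.11 -0.01  0.19] turn z 0.002 tilt fix [ 0.     0.001 -0.   ] F [-0.2 -0.2  0.3] open 39.2 t 8.02
```

Call:
jog_arm:
  commands:
    - [[0.11, 0, 0.15], [0, 0, 0]]
    - [[0, 0, 0.05], [0, 0, 0]]
    - [[0, 0, 0.05], [0, 0, 0]]
    - [[0, 0, 0.05], [0, 0, 0]]
  jaw: -1
  force: 25

```text
time: 8.35
ee_pos: [445.0, -187.5, 32.7]
tcp_rot: [0.801, -0.599, 0.002, -0.0]
contact_force: [-0.7, 1.0, -0.3]
opening: 20.3
```

```bash
python3 - <<'E'
from h import *
togo([443.2,-186.5,31],-1.288)
E
```

```text
pos [ 445.  -187.5   32.7] jawyaw -1.285 q6 0.722 shift cm [-0.14  0.14  0.17] turn z 0.003 tilt fix [-0.002 -0.002  0.   ] F [-0.7  1.  -0.3] open 20.3 t 8.35
```

Call:
jog_arm:
  commands:
    - [[-0.14, 0.14, 0.15], [-0.002, -0.002, 0]]
    - [[0, 0, 0.02], [0, 0, 0]]
    - [[0, 0, 0.02], [0, 0, 0]]
    - [[0, 0, 0], [0, 0, 0]]

```text
time: 8.68
ee_pos: [444.3, -187.1, 32.3]
tcp_rot: [0.801, -0.599, 0.002, -0.0]
contact_force: [-0.5, -0.3, -1.3]
opening: 11.8
```

```bash
python3 - <<'E'
from h import *
togo([443.2,-186.5,31],-1.288)
E
```

```text
pos [ 444.3 -187.1   32.3] jawyaw -1.285 q6 0.722 shift cm [-0.09  0.08  0.13] turn z 0.003 tilt fix [-0.002 -0.002  0.   ] F [-0.5 -0.3 -1.3] open 11.8 t 8.68
```

Call:
jog_arm:
  commands:
    - [[0, 0, -1.5], [0, 0, 0]]
    - [[0, 0, -3], [0, 0, 0]]
    - [[0, 0, -3.5], [0, 0, 0]]
    - [[0, 0, -3.5], [0, 0, 0]]
    - [[0, 0, 0], [0, 0, 0]]

```text
time: 9.1
ee_pos: [440.8, -185.1, 148.4]
tcp_rot: [0.801, -0.599, -0.003, 0.0]
contact_force: [1.1, -0.7, 0.3]
opening: 12.1
```

```bash
python3 - <<'E'
from h import *
c=calibration("wrist");o=monitor.get_obs();p=np.array(o["ee_pos"])
for dz in (0,-24,-26): print(proj(c,p+[0,0,dz]).round(0))
im=read_camera("wrist");cv2.imwrite("pics/w4.png",im)
togo([594.6,14.5,110],.232); plan([594.6,14.5,120],.232)
E
```

```text
[279. 268.]
[279. 249.]
[280. 247.]
pos [ 439.6 -184.3  145.5] jawyaw -1.285 q6 0.722 shift cm [-14.68 -20.51   3.52] turn z -1.517 tilt fix [ 0.007  0.007 -0.   ] F [-0.3 -0.5 -0.9] open 11.8 t 9.15
[[[-1.13, -1.58, 0.2], [0, 0, np.float64(-0.117)]], [[-0.94, -1.7, 0.2], [0, 0, np.float64(-0.117)]], [[-0.74, -1.79, 0.2], [0, 0, np.float64(-0.117)]], [[-0.52, -1.87, 0.2], [0, 0, np.float64(-0.117)]], [[-0.3, -1.92, 0.2], [0, 0, np.float64(-0.117)]], [[-0.08, -1.94, 0.2], [0, 0, np.float64(-0.117)]], [[0.15, -1.93, 0.2], [0, 0, np.float64(-0.117)]], [[0.37, -1.9, 0.2], [0, 0, np.float64(-0.117)]]]
[[[0.59, -1.85, 0.2], [0, 0, np.float64(-0.117)]], [[0.8, -1.77, 0.2], [0, 0, np.float64(-0.117)]], [[1.0, -1.66, 0.2], [0, 0, np.float64(-0.117)]], [[1.19, -1.53, 0.2], [0, 0, np.float64(-0.117)]], [[1.36, -1.38, 0.2], [0, 0, np.float64(-0.117)]]]
```

Call:
jog_arm:
  commands:
    - [[-1.13, -1.58, 0.2], [0.007, 0.007, -0.117]]
    - [[-0.94, -1.7, 0.2], [0, 0, -0.117]]
    - [[-0.74, -1.79, 0.2], [0, 0, -0.117]]
    - [[-0.52, -1.87, 0.2], [0, 0, -0.117]]
    - [[-0.3, -1.92, 0.2], [0, 0, -0.117]]
    - [[-0.08, -1.94, 0.2], [0, 0, -0.117]]
    - [[0.15, -1.93, 0.2], [0, 0, -0.117]]
    - [[0.37, -1.9, 0.2], [0, 0, -0.117]]

```text
time: 9.82
ee_pos: [530.7, -57.2, 120.1]
tcp_rot: [0.988, -0.157, -0.004, -0.0]
contact_force: [0.3, 0.1, -0.4]
opening: 11.9
```

Call:
jog_arm:
  commands:
    - [[0.59, -1.85, 0.2], [0, 0, -0.117]]
    - [[0.8, -1.77, 0.2], [0, 0, -0.117]]
    - [[1.0, -1.66, 0.2], [0, 0, -0.117]]
    - [[1.19, -1.53, 0.2], [0, 0, -0.117]]
    - [[1.36, -1.38, 0.2], [0, 0, -0.117]]
    - [[0, 0, 0], [0, 0, 0]]
    - [[0, 0, 0], [0, 0, 0]]

```text
time: 10.4
ee_pos: [582.1, 30.8, 95.2]
tcp_rot: [0.988, 0.154, -0.013, -0.004]
contact_force: [0.4, -1.2, -1.1]
opening: 11.9
```

```bash
python3 - <<'E'
from h import *
togo([594.6,14.5,95],.232)
E
```

```text
pos [582.1  30.8  95.2] jawyaw 0.309 q6 -0.394 shift cm [ 0.69  1.93 -0.02] turn z 0.077 tilt fix [-0.013  0.024 -0.   ] F [ 0.4 -1.2 -1.1] open 11.9 t 10.4
```

Call:
jog_arm:
  commands:
    - [[0.69, 1.93, 0], [-0.013, 0.024, 0.077]]
    - [[0, 0, 0], [0, 0, 0]]
    - [[0, 0, 0], [0, 0, 0]]

```text
time: 10.65
ee_pos: [591.4, 14.0, 90.8]
tcp_rot: [0.994, 0.112, -0.003, 0.0]
contact_force: [-0.5, -0.5, -0.6]
opening: 11.8
```

```bash
python3 - <<'E'
from h import *
togo([594.6,14.5,95],.232)
c=calibration("wrist"); im=read_camera("wrist"); cv2.imwrite("pics/w5.png",im)
np.savez("pics/w5",**{k:np.array(c[k]) for k in c})
q=proj(c,[594.6,14.5,45]);x,y=q.astype(int);print(q,x-100,y-75)
cv2.imwrite("pics/crop5.png",cv2.resize(im[y-75:y+75,x-100:x+100],None,fx=4,fy=4,interpolation=0))
E
```

```text
pos [591.4  14.   90.8] jawyaw 0.225 q6 -0.333 shift cm [ 0.32  0.02 -0.42] turn z -0.007 tilt fix [-0.001  0.006 -0.   ] F [-0.5 -0.5 -0.6] open 11.8 t 10.65
[286.56910197 235.86270093] 186 160
```

View pics/crop5.png

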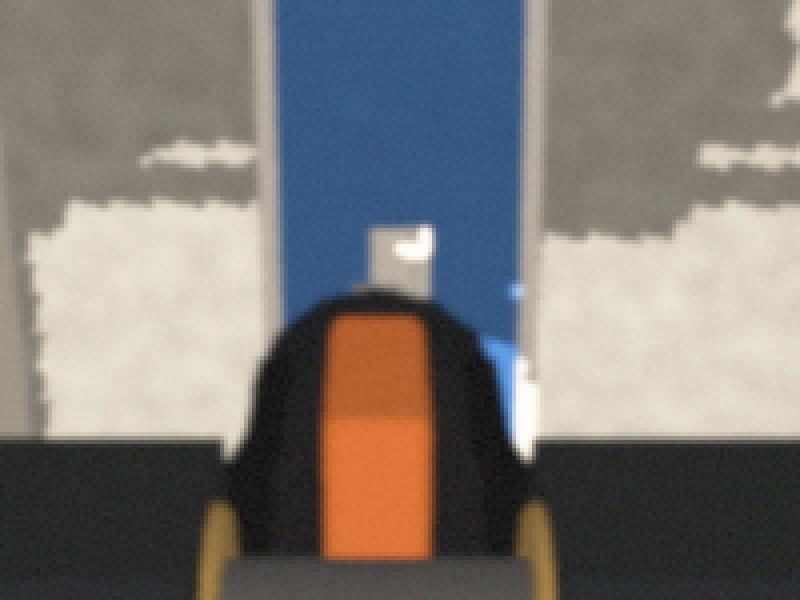

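Wrist crop: the slot's far end shows at crop columns 369–434, row 226. The pull's wing end face bottom edge is at crop columns 329–430, row 315. The pull sits slightly left (-x) of the slot, as the pose says it should.

```bash
python3 - <<'E'
from h import *
c=dict(np.load("pics/w5.npz")); f=lambda L:np.array(L)/4+[186,160]
u=np.array([-.230,.973,0]);v=np.array([.973,.230,0])
S=ray(c,f([[369,226],[434,226],[370,280],[432,280]]),45);print("slot",S.round(1).tolist(),"ctr",(S[:2].mean(0)-13.5*u).round(1),"across",((S-[597,0,0])@v).round(1))
E=ray(c,f([[277,150],[525,150],[283,250],[521,250]]),45);print("strip edges across",((E-[597,0,0])@v).round(1))
W=ray(c,f([[329,315],[430,315]]),90.8-6.3);print("wing",W.round(1).tolist(),np.linalg.norm(W[0]-W[1]),"ctr",(W.mean(0)-15*u).round(1))
t=ray(c,f([[327,416],[430,416],[324,540],[433,540]]),90.8+25.7);print("wing top",t.round(1).tolist(),"ctr",(t[:2].mean(0)-15*u).round(1))
F=ray(c,f([[383,290]]),90.8-6.3);print("flange ctr",(F-17*u).round(1))
togo([594.6,14.5,72],.230)
E
```

```text
slot [[586.6, 25.9, 45.0], [596.5, 28.2, 45.0], [588.7, 17.2, 45.0], [598.3, 19.4, 45.0]] ctr [594.6  14.   45. ] across [-4.2  6.  -4.1  5.7]
strip edges across [-18.2  19.9 -17.7  19.6]
wing [[581.8, 25.8, 84.5], [594.5, 28.8, 84.5]] 13.034096617738664 ctr [591.6  12.7  84.5]
wing top [[582.5, 27.3, 116.5], [593.3, 29.8, 116.5], [585.4, 12.6, 116.5], [597.1, 15.3, 116.5]] ctr [591.3  14.  116.5]
flange ctr [[591.7  14.2  84.5]]
pos [591.5  13.7  90.8] jawyaw 0.225 q6 -0.333 shift cm [ 0.34 -0.    1.88] turn z -0.005 tilt fix [-0.     0.006  0.   ] F [-1.3 -0.3 -0.7] open 11.6 t 10.7
```

Call:
jog_arm:
  commands:
    - [[0.31, 0, 0.5], [0, 0.006, -0.005]]
    - [[0, 0, 0.5], [0, 0, 0]]
    - [[0, 0, 0.2], [0, 0, 0]]

```text
time: 10.95
ee_pos: [593.8, 13.9, 78.1]
tcp_rot: [0.993, 0.115, -0.0, -0.0]
contact_force: [0.1, -0.0, 0.1]
opening: 11.5
```

```bash
python3 - <<'E'
from h import *
togo([594.6,14.3,60],.230)
E
```

```text
pos [593.8  13.9  78.1] jawyaw 0.23 q6 -0.34 shift cm [ 0.08 -0.02  1.81] turn z -0.0 tilt fix [-0. -0. -0.] F [ 0.1 -0.   0.1] open 11.5 t 10.95
```

Call:
jog_arm:
  commands:
    - [[0.08, -0.02, 0.25], [0, 0, 0]]
    - [[0, 0, 0.25], [0, 0, 0]]
    - [[0, 0, 0.2], [0, 0, 0]]

```text
time: 11.2
ee_pos: [593.9, 14.6, 69.8]
tcp_rot: [0.993, 0.115, -0.001, -0.0]
contact_force: [-0.4, -0.3, -0.9]
opening: 12.1
```

```bash
python3 - <<'E'
from h import *
togo([594.6,14.3,60],.230)
E
```

```text
pos [593.9  14.6  69.8] jawyaw 0.23 q6 -0.339 shift cm [0.06 0.05 0.98] turn z 0.0 tilt fix [-0.001  0.001 -0.   ] F [-0.4 -0.3 -0.9] open 12.1 t 11.2
```

Call:
jog_arm:
  commands:
    - [[0.06, 0.05, 0.2], [0, 0, 0]]
    - [[0, 0, 0.2], [0, 0, 0]]
    - [[0, 0, 0.2], [0, 0, 0]]

```text
time: 11.45
ee_pos: [594.6, 14.5, 63.1]
tcp_rot: [0.993, 0.115, -0.001, -0.0]
contact_force: [0.3, -0.6, -0.7]
opening: 11.9
```

```bash
python3 - <<'E'
from h import *
togo([594.6,14.3,56],.230)
E
```

```text
pos [594.6  14.5  63.1] jawyaw 0.231 q6 -0.339 shift cm [-0.01  0.02  0.71] turn z 0.001 tilt fix [-0.001  0.001 -0.   ] F [ 0.3 -0.6 -0.7] open 11.9 t 11.45
```

Call:
jog_arm:
  commands:
    - [[-0.01, 0.02, 0.2], [0, 0, 0]]
    - [[0, 0, 0.2], [0, 0, 0]]
    - [[0, 0, 0.15], [0, 0, 0]]
    - [[0, 0, 0.0], [0, 0, 0]]

```text
time: 11.78
ee_pos: [594.4, 14.3, 56.6]
tcp_rot: [0.993, 0.115, -0.001, -0.001]
contact_force: [-0.5, 0.4, -0.2]
opening: 11.7
```

```bash
python3 - <<'E'
from h import *
togo([594.6,14.3,57.5],.230)
E
```

```text
pos [594.4  14.3  56.6] jawyaw 0.231 q6 -0.34 shift cm [ 0.02  0.   -0.09] turn z 0.001 tilt fix [-0.001  0.002 -0.   ] F [-0.5  0.4 -0.2] open 11.7 t 11.78
```

Call:
jog_arm:
  commands:
    - [[0.02, 0, -0.05], [0, 0, 0.1]]
    - [[0, 0, 0], [0, 0, 0.1]]
    - [[0, 0, 0], [0, 0, 0.1]]
    - [[0, 0, 0], [0, 0, 0.1]]

```text
time: 12.12
ee_pos: [594.6, 14.3, 57.0]
tcp_rot: [0.996, -0.092, -0.001, -0.0]
contact_force: [0.2, 0.0, -0.6]
opening: 11.6
```

```bash
python3 - <<'E'
from h import *
togo([594.5,14.3,57.3],-1.34)
E
```

```text
pos [594.6  14.3  57. ] jawyaw -0.183 q6 0.074 shift cm [-0.01  0.01 -0.03] turn z 1.157 tilt fix [-0.     0.002 -0.   ] F [ 0.2  0.  -0.6] open 11.6 t 12.12
```

Turning cleanly with no force. Continuing.

Call:
jog_arm:
  commands:
    - [[0, 0, -0.03], [0, 0, 0.1]]
    - [[0, 0, 0], [0, 0, 0.1]]
    - [[0, 0, 0], [0, 0, 0.1]]
    - [[0, 0, 0], [0, 0, 0.1]]
    - [[0, 0, 0], [0, 0, 0.1]]
    - [[0, 0, 0], [0, 0, 0.1]]

```text
time: 12.62
ee_pos: [595.1, 14.3, 58.0]
tcp_rot: [0.918, -0.396, -0.001, -0.0]
contact_force: [-0.1, -0.3, -0.1]
opening: 11.7
```

```bash
python3 - <<'E'
from h import *
togo([594.5,14.3,57.3],-1.34)
E
```

```text
pos [595.1  14.3  58. ] jawyaw -0.815 q6 0.706 shift cm [-0.05  0.05  0.07] turn z 0.525 tilt fix [ 0.     0.001 -0.   ] F [-0.1 -0.3 -0.1] open 11.7 t 12.62
```

Call:
jog_arm:
  commands:
    - [[-0.05, 0.05, 0.05], [0, 0, 0.1]]
    - [[0, 0, 0], [0, 0, 0.1]]
    - [[0, 0, 0], [0, 0, 0.1]]
    - [[0, 0, 0], [0, 0, 0.1]]
    - [[0, 0, 0], [0, 0, 0.1]]
    - [[0, 0, 0], [0, 0, 0]]

```text
time: 13.12
ee_pos: [595.0, 14.2, 58.3]
tcp_rot: [0.782, -0.623, 0.0, -0.0]
contact_force: [-0.1, 0.3, -0.3]
opening: 11.9
```

```bash
python3 - <<'E'
from h import *
togo([594.5,14.3,57.3],-1.34)
E
```

```text
pos [595.   14.2  58.3] jawyaw -1.345 q6 1.235 shift cm [-0.02  0.05  0.1 ] turn z -0.005 tilt fix [-0.001  0.    -0.   ] F [-0.1  0.3 -0.3] open 11.9 t 13.12
```

Call:
jog_arm:
  commands:
    - [[-0.03, 0.05, -0.2], [0, 0, -0.005]]
    - [[0, 0, -0.15], [0, 0, 0]]
    - [[0, 0, -0.15], [0, 0, 0]]
  force: 40

```text
time: 13.37
ee_pos: [593.9, 14.4, 60.1]
tcp_rot: [0.787, -0.618, -0.0, -0.0]
contact_force: [6.1, -0.3, -15.1]
opening: 11.7
```

```bash
python3 - <<'E'
from h import *
togo([594.5,14.3,57.3],-1.34)
E
```

```text
pos [593.9  14.4  60.1] jawyaw -1.331 q6 1.222 shift cm [ 0.02 -0.06  0.28] turn z 0.009 tilt fix [-0.001  0.001  0.   ] F [  6.1  -0.3 -15.1] open 11.7 t 13.37
```

It held with a tug of about 15 N at the height expected. Holding briefly, then lowering onto the flange.

Call:
jog_arm:
  commands:
    - [[0, 0, -0.12], [0, 0, 0]]
    - [[0, 0, -0.12], [0, 0, 0]]
    - [[0.02, -0.06, 0.2], [0, 0, 0]]
    - [[0, 0, 0.2], [0, 0, 0]]
    - [[0, 0, 0.1], [0, 0, 0]]

```text
time: 13.78
ee_pos: [594.3, 14.4, 55.8]
tcp_rot: [0.789, -0.614, -0.0, -0.0]
contact_force: [0.5, 0.5, -0.1]
opening: 12.1
```

```bash
python3 - <<'E'
from h import *
togo([594.5,14.3,55.2],-1.34)
E
```

```text
pos [594.3  14.4  55.8] jawyaw -1.322 q6 1.213 shift cm [ 0.01 -0.02  0.06] turn z 0.018 tilt fix [-0.     0.001 -0.   ] F [ 0.5  0.5 -0.1] open 12.1 t 13.78
```

Call:
jog_arm:
  commands:
    - [[0, 0, 0.1], [0, 0, 0.018]]
    - [[0, 0, 0.08], [0, 0, 0]]
  force: 10

```text
time: 13.95
ee_pos: [594.5, 14.4, 55.0]
tcp_rot: [0.784, -0.621, -0.0, -0.0]
contact_force: [-2.1, -0.4, 3.6]
opening: 11.8
```

```bash
python3 - <<'E'
from h import *
togo([594.5,14.3,55.2],-1.34)
E
```

```text
pos [594.5  14.4  55. ] jawyaw -1.341 q6 1.231 shift cm [ 0.    0.01 -0.02] turn z -0.001 tilt fix [-0.     0.001  0.   ] F [-2.1 -0.4  3.6] open 11.8 t 13.95
```

Call:
jog_arm:
  commands:
    - [[0, 0, 0], [0, 0, 0]]
    - [[0, 0, 0], [0, 0, 0]]
    - [[0, 0, 0], [0, 0, 0]]
    - [[0, 0, 0], [0, 0, 0]]
  jaw: -0.2

```text
time: 14.28
ee_pos: [595.4, 14.3, 56.2]
tcp_rot: [0.784, -0.621, 0.001, -0.001]
contact_force: [-0.5, -0.6, -1.0]
opening: 30.0
```

Call:
jog_arm:
  commands:
    - [[0, 0, -0.5], [0, 0, 0]]
    - [[0, 0, -1.5], [0, 0, 0]]
    - [[0, 0, -2], [0, 0, 0]]
    - [[0, 0, -3], [0, 0, 0]]
    - [[0, 0, -3], [0, 0, 0]]
    - [[0, 0, -1], [0, 0, 0]]
    - [[0, 0, 0], [0, 0, 0]]

```text
time: 14.87
ee_pos: [593.2, 14.4, 170.0]
tcp_rot: [0.784, -0.621, -0.002, 0.0]
contact_force: [0.5, 0.4, -1.2]
opening: 34.7
```

```bash
python3 - <<'E'
from h import *
togo([594.5,14.3,150],-1.34)
c=calibration("wrist"); im=read_camera("wrist");np.savez("pics/w6",**{k:np.array(c[k]) for k in c})
s=read_camera("side");cv2.imwrite("pics/w6.png",im)
q=proj(c,[594.5,14.3,70]);x,y=np.clip(q.astype(int),[70,75],[490,345]);print(x-70,y-75)
p=proj(calibration("side"),[594.5,14.3,60]);a,b=p.astype(int);print(a-30,b-75)
cv2.imwrite("pics/crop6.png",np.hstack([cv2.resize(im[y-75:y+75,x-70:x+70],None,fx=4,fy=4,interpolation=0),cv2.resize(s[b-75:b+75,a-30:a+30],None,fx=4,fy=4,interpolation=0)]))
E
```

```text
pos [593.2  14.4 170. ] jawyaw -1.34 q6 1.231 shift cm [ 0.05 -0.13  1.99] turn z -0.0 tilt fix [0.003 0.002 0.   ] F [ 0.5  0.4 -1.2] open 34.7 t 14.87
210 132
230 124
```

View pics/crop6.png

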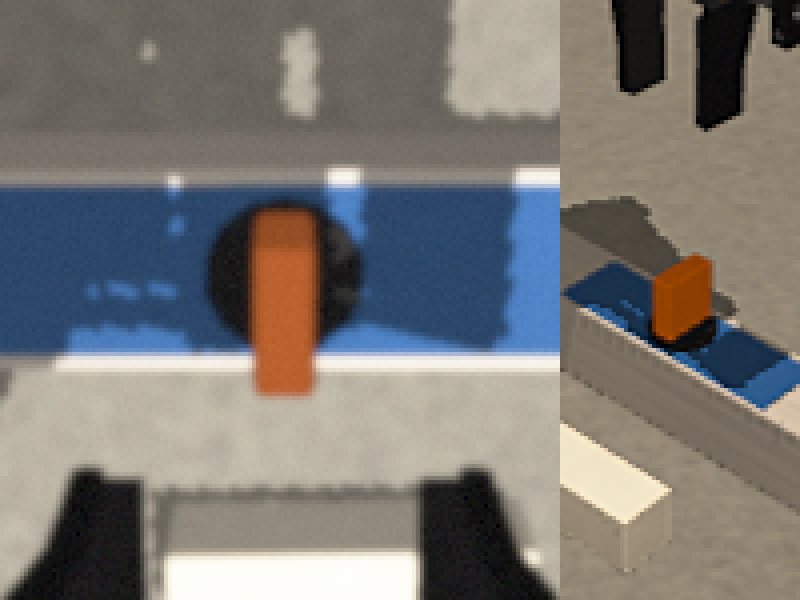

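The pull stands upright, released, with its flange on the strip and the wing square across it (wing top at crop columns 253–316, rows 250–395). The packer lies on the bench with a gap to the bar. One numeric check, then I hand in.

```bash
python3 - <<'E'
from h import *
from station import env
c=dict(np.load("pics/w6.npz")); f=lambda L:np.array(L)/4+[210,132]
W=ray(c,f([[252,250],[318,250],[314,394],[257,394]]),81);d=W[0]+W[1]-W[2]-W[3]
F=ray(c,f([[208,275],[362,275]]),49)
print("wing top ctr",W.mean(0).round(1),"yaw",np.arctan2(d[1],d[0]).round(3),"flange ctr",F.mean(0).round(1),np.linalg.norm(F[1]-F[0]).round(1))
s0=cv2.imread("pics/side0.png");s1=read_camera("side")
for n,lo,hi in(("blue",(100,120,60),(125,255,255)),("red",(0,200,100),(4,255,255)),("amber",(5,180,60),(15,255,149))):
    print(n,[(b[0],b[2]) for b in blobs(s0,lo,hi,120)[1]],[(b[0],b[2]) for b in blobs(s1,lo,hi,120)[1]])
print(env.finish_job())
E
```

```text
wing top ctr [594.1  13.3  81. ] yaw 0.235 flange ctr [594.3  13.4  49. ] 32.4
blue [(199, [260.9, 210.0]), (1282, [153.6, 213.5])] [(228, [243.8, 198.3]), (1285, [153.6, 213.8]), (341, [275.7, 215.2])]
red [(318, [327.1, 185.9])] [(324, [327.0, 186.0])]
amber [(7020, [38.5, 44.7]), (425, [360.9, 218.2]), (243, [247.1, 318.7]), (484, [251.1, 338.0])] [(6967, [38.5, 44.7]), (204, [260.6, 198.0]), (409, [360.7, 218.3]), (123, [250.5, 323.0]), (407, [250.1, 338.8])]
the job is handed in; nothing more can be done
None
```

The job is done and handed in at about 15 s of the 72 s allowed; the hand-in gave no verdict.

- **Packer:** I lifted it off the bar and set it on the bench on the robot's side. The last picture shows it lying clear of the bar.
- **Insertion and tug:** The middle-sized pull went through the slot, about 14 mm along the bar from mid, with no contact force. I turned it a quarter turn, and the tug reached about 15 N with the foot bearing at the expected height. I then lowered it until the flange pressed on the strip (3.6 N) and let go.
- **Final pose:** The pull stands upright at about (594, 13) mm. Its wing yaw is 0.235 rad against the bar's 0.23, so the foot is square across the slot. The wing-top and flange centres agree to 0.2 mm, which means no tilt.
- **Bystanders:** The tape, screwdriver and jar moved less than 0.5 pixel in the side view.

No check failed or disagreed at the end. The only early disagreement was the strip lying about 13 mm off the bar's mid length, where I expected it centred. All the views showed this, and I worked from the slot as I saw it.

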